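Shut the red air valve under the sliding cover

TASK

Push the white cover of the green air-valve box back as far as it goes to uncover the two valve handles, then push the red handle round until it is fully shut. Leave the blue handle open as it is, leave the cover open, and do not lift the cover or disturb the jar, oil bottle and spool beside the box.

Things in the scene. Friction and masses are not known exactly. Their poses are not given: they have to be found in the camera images.
- air_box: fixed green valve box, 270 (x) x 260 (y) x 62 mm; origin: centre of its underside, on the surface; x to its back (away from the robot), y to its left, z up. Front part: open well, x = -125 to 0, y = -110 to 110 mm, floor z = 6 mm; behind it a flat deck, z = 50 mm. A rim 62 mm high, 10 mm thick at front and rear, surrounds it; brass fittings stick out 18 mm in front
- cover: loose white plate, 130 (x) x 238 (y) x 5 mm, 0.2 to 0.45 kg, flat on the box at z = 50 mm (box frame), between its side guides; slides along the box's x, friction 0.5 to 5 N. Origin: centre of its underside, axes as the box's. In the box frame its origin is at x = -58 to -45 mm at the start (well covered) and +60 mm fully back (well open up to x = -5 mm)
- cover_lip (a point): middle of the upright front face of the black push lip on the cover: the face is 150 mm wide (y), faces the front (-x) and reaches from the cover's top (z = 55 mm in the box frame) up to z = 69 mm; behind, the lip slopes down over 40 mm. It lies at the cover's x = 0, 62 mm above the box's underside
- red_valve: brass valve with the red handle, fixed in the well; origin on the handle's vertical turning axis, at the well floor, axes as the box's. In the box frame x = -95 mm and y = +55 or -30 mm (the blue valve in the other place). The pipe and valve body under the handle reach z = 23 mm, the stem and hub at the axis 45 mm
- red_handle (a joint): angle of the red handle, rad: 0 is shut (points to the box's right, -y, across the pipe), 1.57 fully open (to the back, +x, along the pipe); at q it points to (sin q, -cos q) in the box's x, y. Shutting turns it clockwise seen from above, up to a stop at 0. It stays where it is left and takes about 0.07 N m to turn. Starts at 1.15 to 1.5
- red_handle_tip (a point): end of the red handle: 62 mm from the turning axis and 40 mm above the underside of the box. The handle is 12 mm wide; its red sleeve covers the outer 46 mm and reaches from z = 34 to 46 mm in the box frame
- blue_valve: the same valve with a blue handle; origin as for the red one
- blue_handle (a joint): angle of the blue handle, same meaning; it starts between 1.3 and 1.55 (open) and must stay there
- jar: loose clear screw jar with watch parts, 42 mm wide, 20 mm high, in front of the middle of the box; origin at the centre of its underside
- oil: loose small white oil bottle, 20 mm wide, 38 mm high, in front of the box on the right; origin at the centre of its underside
- spool: loose small metal spool lying on its side, 21 x 27 x 21 mm, left of the box; origin at the centre of its underside

How it is judged:
On the way, in this order (a step that is already met when the one before it is completed fails the run):
1. the cover is pushed fully back (within 12 mm of the rear stop), the red handle still open (x of cover in the frame of air_box above 0.048 m and value of joint red_handle above 0.8 rad), for 0.2 s.
2. the red handle is shut (within 0.1 rad of its stop) (value of joint red_handle below 0.1 rad), for 0.2 s.
At the end, for the whole second after the job is handed in: The red handle is within 0.1 rad of shut, the blue handle is still open (above 1.1 rad), and the cover lies flat and at rest on the box, within 12 mm of its rear stop (value of joint red_handle below 0.1 rad and value of joint blue_handle above 1.1 rad and x of cover in the frame of air_box above 0.048 m and z of cover in the frame of air_box below 0.054 m and linear speed of cover below 0.01 m/s); the robot touches nothing.
It fails at once if the cover is lifted more than 12 mm or tipped off the box (z of cover in the frame of air_box above 0.062 m or angle between cover's own z axis and vertical above 0.15 rad).
It fails at once if the blue handle is pushed away from open (below 1.1 rad) (value of joint blue_handle below 1.1 rad).
It fails at once if the jar, oil bottle or spool is moved more than 20 mm, lifted or knocked over (distance of any of jar, oil, spool from where it was at the start of the episode above 0.02 m or angle between oil's own z axis and vertical above 0.5 rad).
It also fails if it takes over 51 s, if anything falls off the work surface, if the arm or the gripper's body presses on something with over 40 N, if the wrist force passes 120 N, or if a joint passes its speed limit or range.

ROBOT

A 6-joint arm with a two-finger parallel gripper is mounted at the origin on a cart in front of the work surface, level with it; the furniture and walls round the work are solid. World frame = base frame: x ahead of the robot, y to its left, z up, the work surface at z = 0. Lengths are in m, angles in rad, forces in N, time in s.
With the tool pointing down it reaches from about 0.4 to 0.825 m from the base axis. Payload 7 kg.
Tool frame: the origin (TCP) lies midway between the tips of the shut fingers; the grasp point (between the pads) lies hold_point_z behind it (hold_point_z is the distance from the TCP to the grasp point, in m); z points along the fingers, y is the line along which they close (so a half turn about z gives the same grasp; the last joint's range is limited). The gripper opens to 88 mm and grips with 3 to 60 N. Pads are 19 mm wide; open, the fingers measure 130 mm over their backs; the gripper's body (78 mm by 193 mm) begins 47 mm behind the grasp point.
Start: joints at [1.521, 0.359, 0.012, 0, -1.224, -0.288], TCP at [0.224, 0.637, 0.227] pointing down, gripper open.
Joint ranges: [-3.07, 3.07], [-1.43, 2.12], [-1.02, 1.25], [-3.03, 1.67], [-3.05, -0], [-3.03, 3.03]. Speed limits (rad/s): [2.39, 2.39, 3.01, 3.14, 3.14, 3.14].

INTERFACE

Orientations are given as [roll, pitch, yaw] about the fixed x, y, z axes, in that order (R = Rz(yaw) Ry(pitch) Rx(roll)).
In Python, from station import * gives the robot as it stands.
- The arm moves only by the tool apply_moves, never from a script. Its argument "steps" is a list of rows, each an object with "translation": the shift along the world's x, y, z scaled (see below), a list of three; "rotation": the turn, a rotation vector about the world's x, y, z scaled (see below), a list of three. A call has exactly 10 rows; each row is the pose to reach, as a shift and turn from the pose commanded when the call began; what a row does not reach only later rows make up. The controller multiplies each number of a shift by 250 mm and each number of a turn by 30 degrees. A row lasts 1/12 s, in which the tool goes at most 41.7 mm and 7.16 degrees, less where a joint would pass 70% of its speed; a pose out of reach is approached as far as the arm can. A call with a number of a shift or a turn outside -1 to 1 is refused whole. A call with a gripper value outside its range is refused whole. "jaw" is the closure, from -1 (fully open) to 1 (shut), so that 0 is half open, set as the call begins (left out, the last holds). The fingers move at their own pace and stop on an object; "newtons" is the grip in N (left out, the last holds). Time passes only in rows, so rows that repeat a pose let the fingers close, or fill a call up. It gives the time, the measured TCP pose, the force, the opening and the grip force at its end, in the units of the state.
- get_state(): the state, without advancing time (a new reading comes with each control period).
- grab_frame(name): name is "side" or "top"; returns the picture (420x560x3 uint8, blue, green, red); there is no depth.
- camera_model(name): a dict with "fx", "fy", "cx", "cy" (pixels), "xyz" and "rotation" of the camera in the world. Camera axes: x right, y down, z forward; pixel columns grow to the right and rows downward; lengths in m; the calibration is good to about 2 mm. A picture is of the moment at which its call begins. camera_model takes no time and is no camera call.
- job_done(): hands the job in; it is judged then, once.
The state is a dict: "t": time; "q": joint angles; "qd": joint speeds; "joint_efforts": joint torques, N m; "eef_pos": TCP position; "ee_rot": TCP orientation; "force": force on the tool from outside, world axes, zero at the start; "moment": the same for the moment, N m; "width": finger opening in m; "gripper_force": force on a finger pad.
Only numpy, scipy, OpenCV 4.12 (cv2) and the standard library are available. Lean on these libraries where they do the work, as an engineer would, in place of code of your own. Each camera call takes 0.05 s, during which the arm holds its last target. There are 200 camera calls.

## Working session

There is one attempt and no reset: what is moved stays moved. The work goes in short steps, Python scripts to look and compute and a tool call to move; the robot and the scene stay as the last step left them, time stands still between calls to the robot, and variables do not carry over. Pictures are saved under pics/ and viewed, at most 10 in all, crops included, and the job is handed in when it is done.

Besides the shell and the picture viewer there is one more tool, called after "Emit:" as name([rows], argument=value, ...), one row to a line, values as JSON. apply_moves: Moves the arm, as the interface text tells. Shifts and turns lie within -1 to 1; 1 stands for 250 mm of shift or 30 degrees of turn. Its arguments: {"type":"object","properties":{"steps":{"type":"array"},"jaw":{"type":"number"},"newtons":{"type":"number"}},"required":["steps"]}

```bash
mkdir -p pics; python3 - <<'E'
from station import *
import cv2
s=get_state();print(s)
for n in("top","side"):
    cv2.imwrite(f"pics/{n}0.png",grab_frame(n));print(camera_model(n))
E
```

```text
{'t': 0.0, 'q': array([ 1.52109448e+00,  3.59406568e-01,  1.10885295e-02, -3.62526342e-04,
       -1.22410240e+00, -2.88082992e-01]), 'qd': array([-0.00038706,  0.00030975,  0.00033938,  0.00028827,  0.00048951,
       -0.00038601]), 'joint_efforts': array([-4.89119520e-04, -5.82713056e+01,  2.93052810e+01,  6.99779972e+00,
        6.86680040e-03, -1.43165621e-04]), 'eef_pos': array([0.22356416, 0.63639516, 0.22562064]), 'ee_rot': array([ 3.13993864e+00, -1.34726482e-04, -3.37908188e-01]), 'force': array([-0.4091542 ,  0.00241228,  0.34036657]), 'moment': array([-0.03723582,  0.03075055, -0.01731045]), 'gripper_force': 0.0, 'width': 0.08771962874572842}
{'fx': 484.6989736099765, 'fy': 484.6989736099765, 'cx': 275.8222526535917, 'cy': 213.19818917142257, 'xyz': array([0.4158032 , 0.14746837, 0.93051146]), 'rotation': array([-3.03653541, -0.00479712, -1.5758862 ])}
{'fx': 455.12006779741057, 'fy': 455.12006779741057, 'cx': 278.58264857035067, 'cy': 212.94593167223616, 'xyz': array([0.33529956, 0.76254415, 0.62239081]), 'rotation': array([-2.25974377,  0.00490038, -2.90097114])}
```

View pics/top0.png

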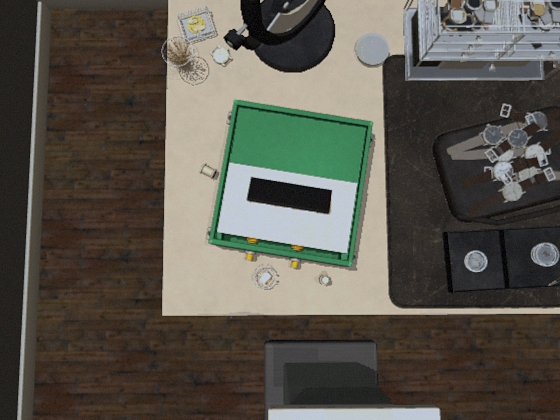

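View pics/side0.png

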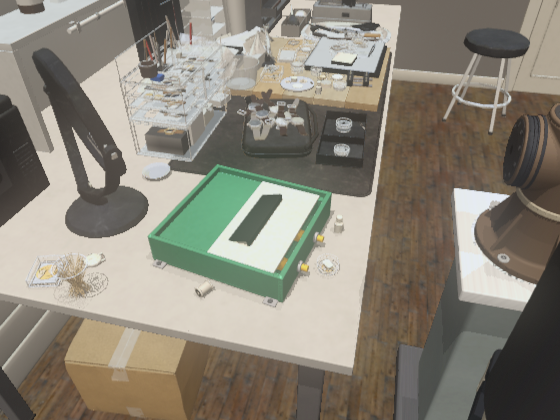

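The top view shows the box (rim corners roughly (235,101), (372,122), (355,268), (210,242)), the black lip at (248–331,178–213), the jar at (265,278), oil at (325,280) and the spool at (208,171). The side view agrees. The lamp stands behind the box, out of the way.

```bash
cat > h.py <<'E'
import cv2,numpy as np
from station import *
from scipy.spatial.transform import Rotation as R
def ray(n,uv,z):
    c=camera_model(n);uv=np.atleast_2d(uv).astype(float)
    d=np.c_[(uv[:,0]-c['cx'])/c['fx'],(uv[:,1]-c['cy'])/c['fy'],np.ones(len(uv))]@R.from_euler('xyz',c['rotation']).as_matrix().T
    return (c['xyz']+d*((z-c['xyz'][2])/d[:,2])[:,None])[:,:2]
E
python3 - <<'E'
from h import *
def big(m): return max(cv2.findContours(m,0,2)[0],key=cv2.contourArea)
for n in("top","side"):
    im=cv2.imread(f"pics/{n}0.png");hsv=cv2.cvtColor(im,cv2.COLOR_BGR2HSV)
    g=cv2.inRange(hsv,(60,110,40),(85,255,255))
    c=cv2.convexHull(big(g))
    if n=="top":
        p=ray(n,c[:,0],.062).astype(np.float32)
        r=cv2.minAreaRect(p*1000);print(r);print(cv2.boxPoints(r))
        k=np.zeros_like(g);cv2.fillConvexPoly(k,c,255)
    else:
        k=np.zeros_like(g);cv2.fillConvexPoly(k,c,255)
    k=cv2.erode(k,np.ones((9,9)))
    b=big(cv2.inRange(hsv,(0,0,0),(180,255,60))&k)
    q=cv2.minAreaRect(b);print(n,cv2.boxPoints(q).tolist())
    for u in cv2.boxPoints(q): print(u,ray(n,u,.069),ray(n,u,.055))
E
```

```text
((565.3631591796875, 114.12503814697266), (258.6966857910156, 269.1297607421875), 80.25997924804688)
[[410.8551     9.406586]
 [676.10547  -36.124214]
 [719.8712   218.84349 ]
 [454.62085  264.3743  ]]
top [[247.05406188964844, 199.67567443847656], [250.8918914794922, 176.6486358642578], [331.97296142578125, 190.1621551513672], [328.1351318359375, 213.18919372558594]]
[247.05406 199.67567] [[0.53122788 0.19430327]] [[0.53310359 0.19506436]]
[250.89189 176.64864] [[0.57302623 0.18744004]] [[0.57558119 0.1880896 ]]
[331.97296 190.16216] [[0.54779358 0.04174147]] [[0.54993849 0.04002335]]
[328.13513 213.1892 ] [[0.50621186 0.04932588]] [[0.50768104 0.04773101]]Traceback (most recent call last):
  File "<stdin>", line 6, in <module>
  File "<stdin>", line 2, in big
ValueError: max() iterable argument is empty
```

Box centre comes out at (0.565, 0.114) with yaw -0.170. The measured size of 269 x 259 mm matches the given one. The lip face is at box x = -47 mm and 147 mm wide, which also fits. Moving to a point in front of the lip.

Emit:
apply_moves([
  {"translation": [0.05,-0.1,0],"rotation": [0,0,0.03]},
  {"translation": [0.1,-0.2,0],"rotation": [0,0,0.06]},
  {"translation": [0.16,-0.3,0],"rotation": [0,0,0.1]},
  {"translation": [0.21,-0.4,0],"rotation": [0,0,0.13]},
  {"translation": [0.26,-0.5,0],"rotation": [0,0,0.16]},
  {"translation": [0.31,-0.6,0],"rotation": [0,0,0.19]},
  {"translation": [0.37,-0.7,0],"rotation": [0,0,0.22]},
  {"translation": [0.42,-0.8,0],"rotation": [0,0,0.26]},
  {"translation": [0.47,-0.9,0],"rotation": [0,0,0.29]},
  {"translation": [0.524,-1,0],"rotation": [0,0,0.321]},
], jaw=1, newtons=10)

```text
t: 0.93
eef_pos: [0.3549, 0.3853, 0.2263]
ee_rot: [3.141, 0.0, -0.169]
force: [0.6, -0.0, 0.7]
width: 0.0264
gripper_force: 0.0
```

Emit:
apply_moves([
  {"translation": [0.05,-0.1,0],"rotation": [0,0,0]},
  {"translation": [0.1,-0.2,0],"rotation": [0,0,0]},
  {"translation": [0.16,-0.3,0],"rotation": [0,0,0]},
  {"translation": [0.21,-0.4,0],"rotation": [0,0,0]},
  {"translation": [0.26,-0.5,0],"rotation": [0,0,0]},
  {"translation": [0.31,-0.6,0],"rotation": [0,0,0]},
  {"translation": [0.37,-0.7,0],"rotation": [0,0,0]},
  {"translation": [0.42,-0.8,0],"rotation": [0,0,0]},
  {"translation": [0.47,-0.9,0],"rotation": [0,0,0]},
  {"translation": [0.524,-1,0],"rotation": [0,0,0]},
])

```text
t: 1.77
eef_pos: [0.4858, 0.1354, 0.2264]
ee_rot: [3.141, 0.0, -0.17]
force: [0.6, 0.4, -0.4]
width: 0.0007
gripper_force: 0.0
```

Emit:
apply_moves([
  {"translation": [0,-0.03,-0.06],"rotation": [0,0,0]},
  {"translation": [0,-0.03,-0.12],"rotation": [0,0,0]},
  {"translation": [0,-0.03,-0.2],"rotation": [0,0,0]},
  {"translation": [0,-0.03,-0.28],"rotation": [0,0,0]},
  {"translation": [0,-0.03,-0.36],"rotation": [0,0,0]},
  {"translation": [0,-0.03,-0.44],"rotation": [0,0,0]},
  {"translation": [0,-0.03,-0.5],"rotation": [0,0,0]},
  {"translation": [0,-0.03,-0.56],"rotation": [0,0,0]},
  {"translation": [0,-0.03,-0.6],"rotation": [0,0,0]},
  {"translation": [0,-0.03,-0.6],"rotation": [0,0,0]},
])

```text
t: 2.6
eef_pos: [0.4843, 0.1285, 0.0744]
ee_rot: [3.139, 0.003, -0.17]
force: [-0.3, 0.1, 0.2]
width: 0.0004
gripper_force: 0.0
```

```bash
python3 - <<'E'
from h import *
print(get_state()['eef_pos'])
im=grab_frame("side")[150:310,140:360];cv2.imwrite("pics/s1.png",cv2.resize(im,None,fx=3.5,fy=3.5,interpolation=2))
E
```

```text
[0.4843272  0.1284645  0.07444202]
```

View pics/s1.png

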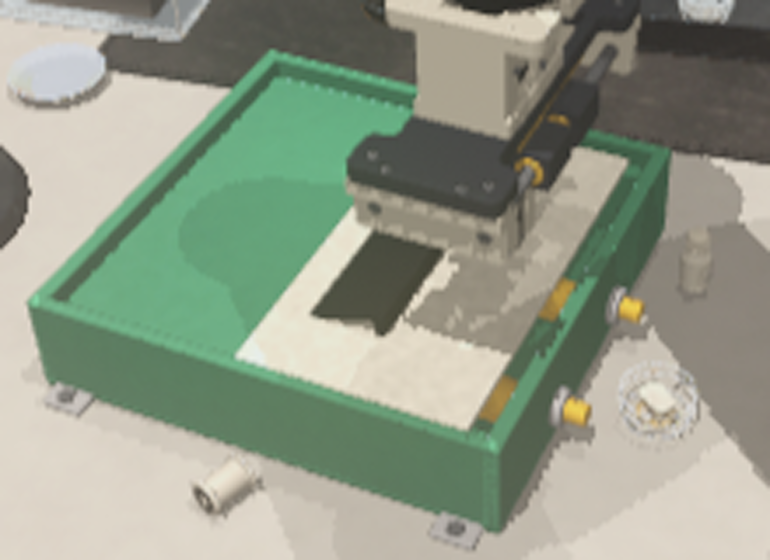

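The crop shows the shut fingers just in front of the lip, centred on it. Lowering and pushing.

Emit:
apply_moves([
  {"translation": [0,0,-0.03],"rotation": [0,0,0]},
  {"translation": [0,0,-0.06],"rotation": [0,0,0]},
  {"translation": [0,0,-0.06],"rotation": [0,0,0]},
  {"translation": [0.03,-0.005,-0.06],"rotation": [0,0,0]},
  {"translation": [0.06,-0.01,-0.06],"rotation": [0,0,0]},
  {"translation": [0.09,-0.015,-0.06],"rotation": [0,0,0]},
  {"translation": [0.12,-0.02,-0.06],"rotation": [0,0,0]},
  {"translation": [0.15,-0.025,-0.06],"rotation": [0,0,0]},
  {"translation": [0.18,-0.03,-0.06],"rotation": [0,0,0]},
  {"translation": [0.21,-0.036,-0.06],"rotation": [0,0,0]},
])

```text
t: 3.48
eef_pos: [0.5389, 0.12, 0.0616]
ee_rot: [3.141, 0.0, -0.17]
force: [-2.2, 1.5, 1.8]
width: 0.0007
gripper_force: 1.2
```

Emit:
apply_moves([
  {"translation": [0.03,-0.005,0],"rotation": [0,0,0]},
  {"translation": [0.06,-0.01,0],"rotation": [0,0,0]},
  {"translation": [0.09,-0.015,0],"rotation": [0,0,0]},
  {"translation": [0.12,-0.02,0],"rotation": [0,0,0]},
  {"translation": [0.15,-0.025,0],"rotation": [0,0,0]},
  {"translation": [0.18,-0.03,0],"rotation": [0,0,0]},
  {"translation": [0.21,-0.036,0],"rotation": [0,0,0]},
  {"translation": [0.24,-0.041,0],"rotation": [0,0,0]},
  {"translation": [0.26,-0.045,0],"rotation": [0,0,0]},
  {"translation": [0.27,-0.046,0],"rotation": [0,0,0]},
])

```text
t: 4.32
eef_pos: [0.6065, 0.1086, 0.0614]
ee_rot: [3.142, -0.0, -0.17]
force: [-2.5, 0.5, 0.6]
width: 0.0001
gripper_force: 1.2
```

Emit:
apply_moves([
  {"translation": [0.01,-0.002,0],"rotation": [0,0,0]},
  {"translation": [0.02,-0.003,0],"rotation": [0,0,0]},
  {"translation": [0.025,-0.004,0],"rotation": [0,0,0]},
  {"translation": [0.03,-0.005,0],"rotation": [0,0,0]},
  {"translation": [0.033,-0.006,0],"rotation": [0,0,0]},
  {"translation": [0.036,-0.006,0],"rotation": [0,0,0]},
  {"translation": [0.039,-0.007,0],"rotation": [0,0,0]},
  {"translation": [0.042,-0.007,0],"rotation": [0,0,0]},
  {"translation": [0.042,-0.007,0],"rotation": [0,0,0]},
  {"translation": [0.042,-0.007,0],"rotation": [0,0,0]},
])

```text
t: 5.15
eef_pos: [0.6142, 0.1072, 0.0614]
ee_rot: [3.141, 0.003, -0.17]
force: [-8.9, 3.0, 4.5]
width: 0.0006
gripper_force: 4.9
```

Force rose to 9 N at the predicted stop. Backing off and up for a look.

Emit:
apply_moves([
  {"translation": [-0.03,0.005,0],"rotation": [0,0,0]},
  {"translation": [-0.08,0.013,0],"rotation": [0,0,0]},
  {"translation": [-0.16,0.026,0.05],"rotation": [0,0,0]},
  {"translation": [-0.27,0.05,0.15],"rotation": [0,0,0]},
  {"translation": [-0.38,0.1,0.25],"rotation": [0,0,0]},
  {"translation": [-0.48,0.2,0.35],"rotation": [0,0,0]},
  {"translation": [-0.56,0.3,0.45],"rotation": [0,0,0]},
  {"translation": [-0.62,0.45,0.5],"rotation": [0,0,0]},
  {"translation": [-0.67,0.6,0.55],"rotation": [0,0,0]},
  {"translation": [-0.72,0.75,0.6],"rotation": [0,0,0]},
])

```text
t: 5.98
eef_pos: [0.4357, 0.2956, 0.2134]
ee_rot: [-3.138, -0.002, -0.17]
force: [1.2, 0.7, -0.1]
width: 0.0005
gripper_force: 0.0
```

```bash
python3 - <<'E'
from h import *
print(get_state()['eef_pos'])
im=grab_frame("top");cv2.imwrite("pics/t2full.png",im);cv2.imwrite("pics/t2.png",cv2.resize(im[90:280,190:390],None,fx=3,fy=3,interpolation=2))
E
```

```text
[0.43567414 0.29561259 0.21338218]
```

View pics/t2.png

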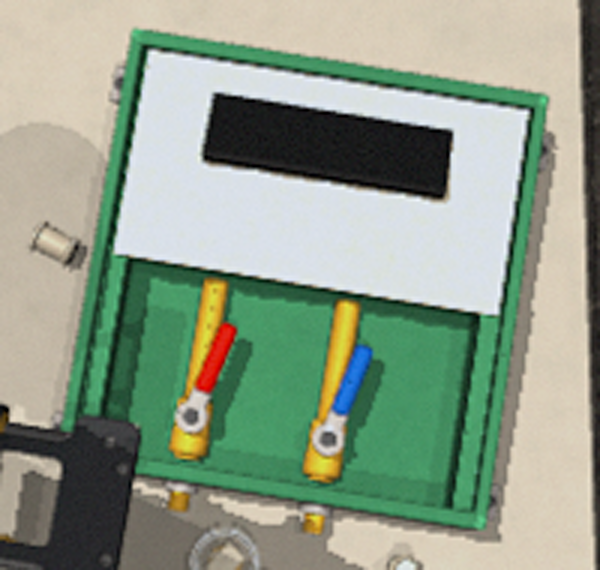

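The cover is fully back. The red valve is on the left, with its hub at crop (192,414) and tip at (230,325). Blue is on the right at (327,438), and both are open.

```bash
python3 - <<'E'
from h import *
o=np.array([.5654,.1141]);a=-.170;B=np.array([[np.cos(a),np.sin(a)],[-np.sin(a),np.cos(a)]])
im=cv2.imread("pics/t2full.png");hsv=cv2.cvtColor(im,cv2.COLOR_BGR2HSV);hsv[:90]=0;hsv[280:]=0;hsv[:,:190]=0;hsv[:,390:]=0
for nm,m in(("red",cv2.inRange(hsv,(0,170,90),(8,255,255))),("blue",cv2.inRange(hsv,(100,150,90),(120,255,255)))):
    v,u=np.nonzero(m);p=(ray("top",np.c_[u,v],.045)-o)@B.T*1000
    x,y,_,_=cv2.fitLine(p.astype(np.float32),2,0,.01,.01)[:,0].tolist()+[] if 0 else [*cv2.fitLine(p.astype(np.float32),2,0,.01,.01)[:,0]]
    print(nm,len(p),p.mean(0),p.max(0),p.min(0),"q",np.arctan2(abs(x),-y*np.sign(x)))
for u in((254,228),(299,236)): print((ray("top",u,.045)-o)@B.T*1000)
E
```

```text
red 134 [-56.53353291  45.51416912] [-35.47834047  54.94549805] [-78.03699202  36.63599618] q 1.3431544
blue 141 [-55.78811369 -39.19717509] [-34.34265476 -30.37135497] [-77.46463388 -47.7514204 ] q 1.3590018
[[-93.73904654  53.650261  ]]
[[-94.65649942 -29.9665653 ]]
```

Emit:
apply_moves([
  {"translation": [0.06,-0.06,0],"rotation": [0,0,0]},
  {"translation": [0.12,-0.12,0],"rotation": [0,0,0]},
  {"translation": [0.2,-0.2,0],"rotation": [0,0,0]},
  {"translation": [0.28,-0.3,-0.05],"rotation": [0,0,0]},
  {"translation": [0.356,-0.374,-0.1],"rotation": [0,0,0]},
  {"translation": [0.356,-0.374,-0.2],"rotation": [0,0,0]},
  {"translation": [0.356,-0.374,-0.3],"rotation": [0,0,0]},
  {"translation": [0.356,-0.374,-0.4],"rotation": [0,0,0]},
  {"translation": [0.356,-0.374,-0.45],"rotation": [0,0,0]},
  {"translation": [0.356,-0.374,-0.45],"rotation": [0,0,0]},
])

```text
t: 6.87
eef_pos: [0.524, 0.1992, 0.0959]
ee_rot: [3.139, 0.003, -0.17]
force: [0.3, -1.1, 0.3]
width: 0.0001
gripper_force: 0.0
```

```bash
python3 - <<'E'
from h import *
im=grab_frame("side")[150:310,140:360];print(get_state()['eef_pos']);cv2.imwrite("pics/s3.png",cv2.resize(im,None,fx=3.5,fy=3.5,interpolation=2))
E
```

```text
[0.5249997  0.19985634 0.09785744]
```

View pics/s3.png

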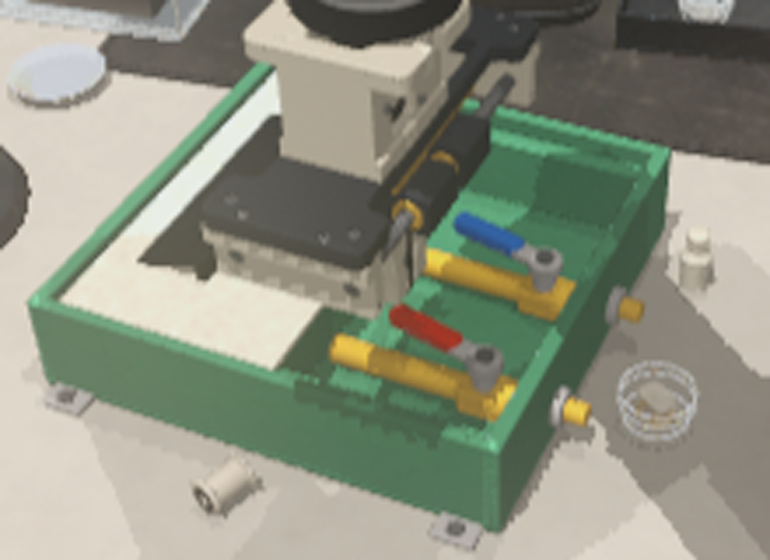

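The side crop shows the gripper over the left half of the well, red handle (430,330) clear on the right and both handles untouched; the oil, jar and spool are in place. Going down beside the red handle.

Emit:
apply_moves([
  {"translation": [0,0.008,-0.04],"rotation": [0,0,0]},
  {"translation": [0,0.008,-0.08],"rotation": [0,0,0]},
  {"translation": [0,0.008,-0.12],"rotation": [0,0,0]},
  {"translation": [0,0.008,-0.15],"rotation": [0,0,0]},
  {"translation": [0,0.008,-0.18],"rotation": [0,0,0]},
  {"translation": [0,0.008,-0.21],"rotation": [0,0,0]},
  {"translation": [0,0.008,-0.24],"rotation": [0,0,0]},
  {"translation": [0,0.008,-0.26],"rotation": [0,0,0]},
  {"translation": [0,0.008,-0.26],"rotation": [0,0,0]},
  {"translation": [0,0.008,-0.26],"rotation": [0,0,0]},
])

```text
t: 7.75
eef_pos: [0.5254, 0.2023, 0.0335]
ee_rot: [3.141, 0.0, -0.17]
force: [-0.3, 0.3, 0.5]
width: 0.0009
gripper_force: 0.0
```

Emit:
apply_moves([
  {"translation": [-0.004,-0.02,0],"rotation": [0,0,0]},
  {"translation": [-0.008,-0.045,0],"rotation": [0,0,0]},
  {"translation": [-0.013,-0.07,0],"rotation": [0,0,0]},
  {"translation": [-0.018,-0.095,0],"rotation": [0,0,0]},
  {"translation": [-0.023,-0.12,0],"rotation": [0,0,0]},
  {"translation": [-0.033,-0.14,0],"rotation": [0,0,0]},
  {"translation": [-0.043,-0.16,0],"rotation": [0,0,0]},
  {"translation": [-0.053,-0.175,0],"rotation": [0,0,0]},
  {"translation": [-0.064,-0.192,0],"rotation": [0,0,0]},
  {"translation": [-0.064,-0.192,0],"rotation": [0,0,0]},
])

```text
t: 8.58
eef_pos: [0.5085, 0.1533, 0.0338]
ee_rot: [3.141, 0.001, -0.17]
force: [0.6, -0.6, -0.2]
width: 0.0003
gripper_force: 0.3
```

Emit:
apply_moves([
  {"translation": [-0.015,-0.01,0],"rotation": [0,0,0]},
  {"translation": [-0.03,-0.02,0],"rotation": [0,0,0]},
  {"translation": [-0.044,-0.031,0],"rotation": [0,0,0]},
  {"translation": [-0.054,-0.031,0],"rotation": [0,0,0]},
  {"translation": [-0.062,-0.031,0],"rotation": [0,0,0]},
  {"translation": [-0.068,-0.031,0],"rotation": [0,0,0]},
  {"translation": [-0.074,-0.031,0],"rotation": [0,0,0]},
  {"translation": [-0.08,-0.032,0],"rotation": [0,0,0]},
  {"translation": [-0.085,-0.032,0],"rotation": [0,0,0]},
  {"translation": [-0.085,-0.032,0],"rotation": [0,0,0]},
])

```text
t: 9.42
eef_pos: [0.4914, 0.1466, 0.0342]
ee_rot: [-3.14, -0.005, -0.168]
force: [19.5, -9.4, -12.9]
width: 0.0001
gripper_force: 10.3
```

Contact stop at box x = -78 mm, as predicted for shut. Backing off, lifting and checking.

Emit:
apply_moves([
  {"translation": [0.02,-0.003,0],"rotation": [0,0,0]},
  {"translation": [0.06,-0.01,0],"rotation": [0,0,0]},
  {"translation": [0.09,-0.015,0],"rotation": [0,0,0]},
  {"translation": [0.09,-0.015,0.06],"rotation": [0,0,0]},
  {"translation": [0.09,-0.015,0.15],"rotation": [0,0,0]},
  {"translation": [0.09,-0.015,0.25],"rotation": [0,0,0]},
  {"translation": [0.09,-0.015,0.36],"rotation": [0,0,0]},
  {"translation": [0.05,0.1,0.48],"rotation": [0,0,0]},
  {"translation": [0,0.2,0.6],"rotation": [0,0,0]},
  {"translation": [-0.05,0.3,0.7],"rotation": [0,0,0]},
])

```text
t: 10.25
eef_pos: [0.4757, 0.2221, 0.2111]
ee_rot: [-3.141, -0.001, -0.171]
force: [0.8, 1.0, -1.0]
width: 0.0002
gripper_force: 0.0
```

Emit:
apply_moves([
  {"translation": [-0.05,0.1,0],"rotation": [0,0,0]},
  {"translation": [-0.09,0.2,0],"rotation": [0,0,0]},
  {"translation": [-0.13,0.3,0],"rotation": [0,0,0]},
  {"translation": [-0.17,0.4,0],"rotation": [0,0,0]},
  {"translation": [-0.21,0.5,0],"rotation": [0,0,0]},
  {"translation": [-0.25,0.6,0],"rotation": [0,0,0]},
  {"translation": [-0.28,0.7,0],"rotation": [0,0,0]},
  {"translation": [-0.3,0.75,0],"rotation": [0,0,0]},
  {"translation": [-0.3,0.75,0],"rotation": [0,0,0]},
  {"translation": [-0.3,0.75,0],"rotation": [0,0,0]},
])

```text
t: 11.08
eef_pos: [0.4004, 0.4091, 0.2083]
ee_rot: [3.14, 0.001, -0.169]
force: [-0.8, -0.1, 0.3]
width: 0.0006
gripper_force: 0.0
```

```bash
python3 - <<'E'
from h import *
o=np.array([.5654,.1141]);a=-.170;B=np.array([[np.cos(a),np.sin(a)],[-np.sin(a),np.cos(a)]])
im=grab_frame("top");cv2.imwrite("pics/t4.png",cv2.resize(im[90:290,190:390],None,fx=2.9,fy=2.9,interpolation=2))
hsv=cv2.cvtColor(im,cv2.COLOR_BGR2HSV);hsv[:90]=0;hsv[280:]=0;hsv[:,:190]=0;hsv[:,390:]=0
for nm,m in(("red",cv2.inRange(hsv,(0,170,90),(8,255,255))),("blue",cv2.inRange(hsv,(100,150,90),(120,255,255)))):
    v,u=np.nonzero(m);p=(ray("top",np.c_[u,v],.045)-o)@B.T*1000
    print(nm,len(p),p.mean(0),cv2.fitLine(p.astype(np.float32),2,0,.01,.01)[:2,0])
E
```

```text
red 147 [-94.83453735  15.56559202] [ 0.00247963 -0.9999969 ]
blue 141 [-55.85715302 -39.18170479] [ 0.9782156  -0.20759173]
```

View pics/t4.png

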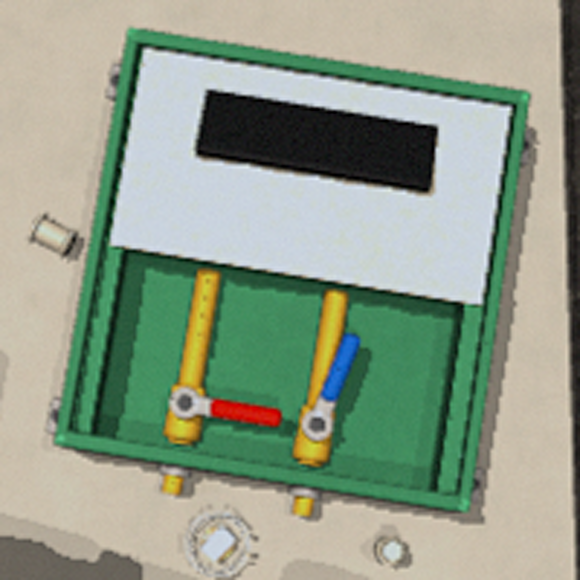

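The picture shows red shut (q≈0) at (245,412), blue unmoved at q≈1.36, the cover fully back, and the jar, oil and spool in place.

```bash
python3 -c "
from station import *
print(job_done())"
```

```text
the job is handed in; nothing more can be done
None
```

The job is handed in (no verdict returned): in the last picture the cover is fully back, the red handle is shut, the blue handle is still open, and the jar, oil bottle and spool are in place.

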